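# Weigh two closed pots against each other and keep the heavier

## Robot

A 7-joint arm with a two-finger parallel gripper is mounted at the origin on a cart in front of the work surface, level with it; the furniture and walls round the work are solid. World frame = base frame: x ahead of the robot, y to its left, z up, the work surface at z = 0. Lengths are in m, angles in rad, forces in N, time in s.
With the tool pointing down it reaches from about 0.35 to 0.9 m from the base axis. Payload 8.1 kg.
Tool frame: the origin (TCP) lies midway between the tips of the shut fingers; the grasp point (between the pads) lies 19 mm behind it; z points along the fingers, y is the line along which they close (so a half turn about z gives the same grasp; the last joint's range is limited). The gripper opens to 92 mm and grips with 3 to 60 N. Pads are 19 mm wide; open, the fingers measure 130 mm over their backs; the gripper's body (75 mm by 190 mm) begins 47 mm behind the grasp point.
Start: joints at [-1.326, 0.434, 0.025, 1.573, -0.012, 1.134, -0.075], TCP at [0.213, 0.588, 0.227] pointing down, gripper open.
Joint ranges: [-2.62, 2.62], [-0.44, 2.09], [-1.27, 1.32], [0.08, 2.57], [-1.32, 4.46], [0.12, 2], [-2.74, 2.74]. Speed limits (rad/s): [2.22, 2.22, 3.01, 3.01, 3.14, 3.14, 3.14].

## Interface

Orientations are given as a rotation vector (axis times angle).
In Python, from cell import observe, get_image, camera_model, sign_off, recognise, silhouettes gives the robot as it stands.
- The arm moves only by the tool apply_moves, never from a script. Its argument "motion" is a list of rows, each an object of numbers: "x", "y", "z": the shift along the world's x, y, z in cm; "yaw": the turn about the world's z in degrees; "hand": the opening, from -1 (shut) to 1 (fully open), so that 0 is half open. In form: [{"x": .., "y": .., "z": .., "yaw": .., "hand": ..}, ...]. A call has 1 to 10 rows; each row is the pose to reach, as a shift and turn from the pose commanded when the call began; what a row does not reach only later rows make up. A row lasts 1/8 s, in which the tool goes at most 62.5 mm and 10.7 degrees, less where a joint would pass 70% of its speed; a pose out of reach is approached as far as the arm can. A call with a gripper value outside its range is refused whole. The fingers move at their own pace and stop on an object; "newtons" is the grip in N (left out, the last holds). Time passes only in rows, so rows that repeat a pose let the fingers close. It gives the time, the measured TCP pose, the force, the opening and the grip force at its end, in the units of the state.
- observe(): the state, without advancing time (a new reading comes with each control period).
- get_image(name): name is "scene" or "top" or "wrist"; returns the picture (400x640x3 uint8, blue, green, red); there is no depth.
- camera_model(name): a dict with "camera_matrix" (3x3 intrinsics, pixels), "T" (4x4, takes a point from camera to world coordinates). Camera axes: x right, y up, looking along -z (the intrinsics and any distortion apply to the point x, -y, -z); pixel columns grow to the right and rows downward; lengths in m; the calibration is good to about 2 mm. A picture is of the moment at which its call begins: read the wrist's pose just before it. camera_model takes no time and is no camera call; for the wrist camera it gives the pose at the moment of the call.
- sign_off(): hands the job in; it is judged then, once.
Trained networks look in the newest picture that a camera, given by its name, has taken for a name from the list of things; names that differ only in an ending like _2 or _b are one class to them, and where a whole thing is asked for, a point or a joint stands for the part that bears it (a point fixed in the world has none). Each returns a list of dicts, best first, with "p" (0 to 1); they miss things now and then, are a little off and sometimes report something else, mostly with a low value. They report only what shows in the picture. A call takes as long as a camera call.
- recognise(query, camera): "rect" ([left, top, right, bottom] in pixels, round what is visible of it).
- silhouettes(query, camera): "mask" (400x640 bool, what is visible of it) and "rect" ([left, top, right, bottom] in pixels, round what is visible of it).
The state is a dict: "clock": time; "joints": joint angles; "dq": joint speeds; "joint_efforts": joint torques, N m; "position": TCP position; "ee_rot": TCP orientation; "force": force on the tool from outside, world axes, zero at the start; "ft_torque": the same for the moment, N m; "width": opening from 0.0 (shut) to 1.0 (fully open); "gripper_force": force on a finger pad.
Only numpy, scipy, OpenCV 4.12 (cv2) and the standard library are available. Lean on these libraries where they do the work, as an engineer would, in place of code of your own. Each camera call takes 0.05 s, during which the arm holds its last target. There are 200 camera calls.

## Task

The two closed pots look alike, but one holds a heavier slug: set them on the opposite pans of the balance, let go and see which side drops. Leave the lighter pot on its pan; stand the pot that dropped in the keeper channel and slide it along until it presses gently, with about 5 newtons, against the sprung end plate, then let go so that it stays standing against the plate. Set things down softly, force nothing, keep the pots upright and do not disturb the cup, the tile and the roll of tape.

Things in the scene. Friction and masses are not known exactly. Their poses are not given: they have to be found in the camera images.
- pot_a: One of two closed pots that look alike: upright straight cylinder, dull aluminium with a flush grey lid, 45 mm in diameter, 68 mm tall (top 2 mm: a disc of 36 mm). Origin: centre of underside, z up. Weighs about 0.08 or 0.2 kg by the slug inside, which may shift 2 mm; which pot is heavier changes from start to start. Starts on the worktop; grip it across its side from above.
- pot_b: The other closed pot, the same in shape and size as pot_a; origin at the centre of its underside.
- balance: Equal-arm balance, fixed: grey base plate 100 x 150 x 10 mm, short column, steel beam 250 mm long pivoted at its middle 66 mm above the worktop, a round pan on each end. Origin: centre of the underside of the base; the beam runs along its y axis, pans at y = +120 mm (left) and -120 mm (right).
- pan_left (a point): Centre of the floor of the left pan (+y end of the beam); moves with the beam. A shallow aluminium dish: floor 58 mm across, rim 6 mm above the floor and 72 mm across outside. With the beam level the floor is 78 mm above the worktop.
- pan_right (a point): Centre of the floor of the balance's right pan (-y end of the beam); the same dish.
- beam (a joint): Tilt of the balance beam, rad, -0.06 to +0.06 where it meets its rubber stops (a pan is then 7 mm above or below level, and yields a little more under load). Positive: right pan down; negative: left pan down. Damped: slowly goes level when empty (some 6 s), and to its stop under one pot or the heavier of two in about 1 s.
- keeper: Keeper channel, fixed: steel base plate 230 x 100 mm, 4 mm thick (pots stand on it), two low aluminium guide rails along x, 53 mm apart, tops 16 mm above the worktop, flared at the -x end. Origin: centre of the underside; x along the channel towards the end plate, y across. Pots can be set in from above or slid in from the -x end.
- channel_entry (a point): Point on the middle line of the channel floor, 4 mm above the worktop, at x = -25 mm of the keeper: a pot can be set down here from above, always clear of the end plate; it then slides along the keeper's x axis to the plate.
- channel_end (a point): Point on the channel floor at x = +35 mm of the keeper. The sprung end plate (steel, across the channel, 46 mm wide, from 10 to 42 mm above the worktop, on a grey block 56 mm high) has its face up to 20 mm before or behind this point: it is reset each time, not reported, and must be felt for. It gives way towards +x, 1.5 N per mm; never load it beyond 12 N.
- cup: Grey open weighing cup, 76 mm in diameter, 75 mm tall, standing behind the balance; to be left alone. Origin: centre of its underside.
- tile: Pale glaze test tile, 75 x 40 x 8 mm, lying to the left behind the balance; to be left alone. Origin: centre of its underside.
- tape: Roll of masking tape, 96 mm in diameter, 25 mm high, lying to the left of the work; to be left alone. Origin: centre of its underside.

How it is judged:
By the outcome, as a careful person would: the job done as asked, in the order asked, and still so for the second after the job is handed in, with the robot touching nothing.
It also fails if it takes over 72 s, if anything falls off the work surface, if the arm or the gripper's body presses on something with over 40 N, if the wrist force passes 120 N, or if a joint passes its speed limit or range.

## Working session

There is one attempt and no reset: what is moved stays moved. The work goes in short steps, Python scripts to look and compute and a tool call to move; the robot and the scene stay as the last step left them, time stands still between calls to the robot, and variables do not carry over. Pictures are saved under pics/ and viewed, at most 10 in all, crops included, and the job is handed in when it is done.

Besides the shell and the picture viewer there is one more tool, called after "Request:" as name(argument=value, ...) on one line, values as JSON. apply_moves: Moves the arm, as the interface text tells. Its arguments: {"type":"object","properties":{"motion":{"type":"array","items":{"type":"object","properties":{"x":{"type":"number"},"y":{"type":"number"},"z":{"type":"number"},"yaw":{"type":"number"},"hand":{"type":"number"}}}},"newtons":{"type":"number"}},"required":["motion"]}

```bash
mkdir -p pics
cat > h.py <<'E'
import numpy as np, cv2
from cell import *
def ray(cam,u,v):
    m=camera_model(cam);K=np.array(m["camera_matrix"]);T=np.array(m["T"])
    d=np.linalg.inv(K)@[u,v,1.];d=T[:3,:3]@[d[0],-d[1],-d[2]]
    return T[:3,3],d
def at(cam,u,v,z):
    o,d=ray(cam,u,v);return o+d*(z-o[2])/d[2]
def proj(cam,p):
    m=camera_model(cam);K=np.array(m["camera_matrix"]);T=np.array(m["T"])
    c=T[:3,:3].T@(np.array(p)-T[:3,3]);q=K@[c[0],-c[1],-c[2]];return q[:2]/q[2]
E
python3 - <<'E'
from h import *
s=observe();print({k:np.round(v,3) for k,v in s.items()})
for c in("top","scene"):
    cv2.imwrite(f"pics/{c}0.png",get_image(c));m=camera_model(c);print(c,np.round(m["T"],3).tolist(),np.round(m["camera_matrix"],1).tolist(),[k for k in m])
    for q in("pot_a","balance","pan_left","keeper","cup","tile","tape"):
        for r in recognise(q,c)[:4]: print(c,q,round(r["p"],2),np.round(r["rect"]))
E
```

```text
{'clock': np.float64(0.0), 'joints': array([-1.326,  0.435,  0.025,  1.574, -0.012,  1.134, -0.075]), 'dq': array([ 0.001, -0.   ,  0.   , -0.   , -0.001,  0.001,  0.002]), 'joint_efforts': array([ 1.0000e-03, -6.6785e+01,  9.8600e-01, -3.1446e+01, -6.0000e-02,
        4.3000e-02,  0.0000e+00]), 'position': array([0.213, 0.587, 0.226]), 'ee_rot': array([-5.440e-01, -3.094e+00,  2.000e-03]), 'force': array([ 0.049,  0.388, -0.272]), 'ft_torque': array([ 0.011, -0.013, -0.016]), 'gripper_force': np.float64(0.0), 'width': np.float64(1.001)}
top [[-0.016, 0.987, -0.159, 0.348], [-1.0, -0.016, -0.0, 0.051], [-0.003, 0.159, 0.987, 1.541], [0.0, 0.0, 0.0, 1.0]] [[494.8, 0.0, 315.3], [0.0, 494.8, 204.1], [0.0, 0.0, 1.0]] ['camera_matrix', 'T']
top pot_a 0.55 [310. 246. 325. 263.]
top pot_a 0.47 [251. 252. 269. 269.]
top balance 0.74 [270. 194. 374. 228.]
top pan_left 0.72 [266. 198. 375. 218.]
top keeper 0.83 [396. 185. 438. 261.]
top keeper 0.52 [250. 250. 270. 267.]
top cup 0.56 [329. 130. 356. 158.]
top tile 0.59 [216. 148. 242. 169.]
top tape 0.95 [188. 208. 217. 239.]
scene [[0.691, 0.453, -0.563, -0.211], [-0.722, 0.415, -0.553, -0.766], [-0.017, 0.789, 0.614, 0.959], [0.0, 0.0, 0.0, 1.0]] [[496.2, 0.0, 323.8], [0.0, 496.2, 200.9], [0.0, 0.0, 1.0]] ['camera_matrix', 'T']
scene pot_a 0.71 [232. 198. 244. 226.]
scene pot_a 0.65 [273. 222. 288. 244.]
scene pot_a 0.51 [280. 173. 360. 228.]
scene balance 0.6 [272. 177. 361. 238.]
scene balance 0.24 [285. 156. 300. 171.]
scene pan_left 0.79 [274. 180. 360. 232.]
scene keeper 0.57 [348. 258. 428. 319.]
scene cup 0.58 [366. 179. 391. 205.]
scene tile 0.74 [275. 176. 359. 240.]
scene tile 0.43 [285. 158. 298. 169.]
scene tape 0.71 [220. 169. 249. 186.]
```

Run:
```python
from h import *
t=cv2.imread("pics/top0.png")[120:280,180:450];cv2.imwrite("pics/t1.png",cv2.resize(t,None,fx=2.95,fy=2.95,interpolation=cv2.INTER_CUBIC))
for n,(u,v),z in[("pot1",(317.5,254.5),.034),("pot2",(260,260),.034),("bal",(322,211),.04),("keeper",(417,223),.01),("kTL",(396,185),.0),("kBR",(438,261),.0),("cup",(342.5,144),.037),("tile",(229,158.5),.004),("tape",(202.5,223.5),.012),("panL",(273,208),.08),("panR",(368,208),.08)]: print(n,np.round(at("top",u,v,z),3))
```

```text
pot1 [0.436 0.047 0.034]
pot2 [0.422 0.222 0.034]
bal [0.568 0.031 0.04 ]
keeper [ 0.53  -0.264  0.01 ]
kTL [ 0.654 -0.205  0.   ]
kBR [ 0.412 -0.325  0.   ]
cup [ 0.78  -0.037  0.037]
tile [0.748 0.325 0.004]
tape [0.539 0.404 0.012]
panL [0.574 0.178 0.08 ]
panR [ 0.569 -0.106  0.08 ]
```

View pics/t1.png

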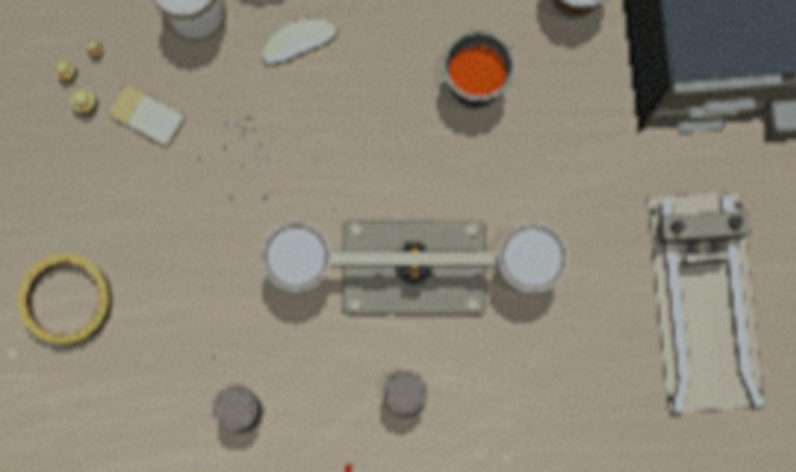

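View pics/scene0.png

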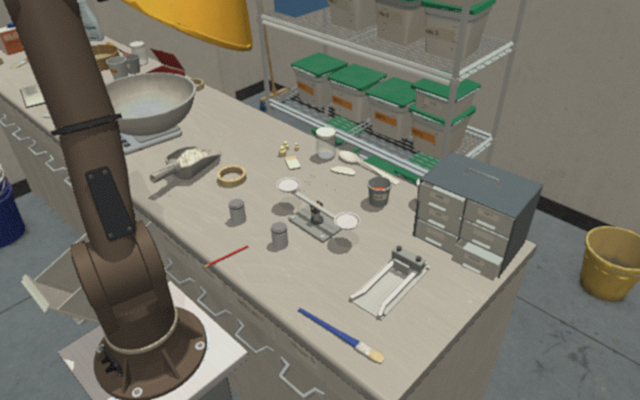

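Run:
```python
from h import *
from scipy.spatial.transform import Rotation as R
f=lambda a,b,z:np.round(at("top",a/2.95+180,b/2.95+120,z),4)
print("pots",f(237,409,.068),f(404,394,.068),"pans",f(296,258,.084),f(532,258,.084))
k=[f(*p,.004) for p in((648,200),(742,195),(763,408),(672,412))];print(k,np.mean(k,0))
d=(k[0]+k[1]-k[2]-k[3])/2;print("yaw",np.degrees(np.arctan2(d[1],d[0])),np.linalg.norm(d),"plate",f(708,257,.042),"block",f(707,225,.056))
for n in range(1): print(np.round(R.from_rotvec(observe()["ee_rot"]).as_matrix(),3))
for r in silhouettes("pot_a","top")[:4]:
    v,u=np.nonzero(r["mask"]);print("sil",r["p"],u.mean(),v.mean(),np.round(at("top",u.mean(),v.mean(),.05),4))
for r in silhouettes("keeper","top")[:1]:
    v,u=np.nonzero(r["mask"]);print(cv2.minAreaRect(np.c_[u,v].astype(np.float32)))
m=camera_model("wrist");print(np.round(m["T"],3),np.round(m["camera_matrix"]))
```

```text
pots [0.4242 0.217  0.068 ] [0.4366 0.049  0.068 ] pans [0.5743 0.1559 0.084 ] [ 0.5705 -0.0825  0.084 ]
[array([ 0.6436, -0.216 ,  0.004 ]), array([ 0.6474, -0.317 ,  0.004 ]), array([ 0.4199, -0.3269,  0.004 ]), array([ 0.4172, -0.2315,  0.004 ])] [ 0.532025 -0.27285   0.004   ]
yaw 3.202900555485154 0.22730506483578405 plate [ 0.575  -0.2691  0.042 ] block [ 0.6063 -0.2667  0.056 ]
[[-0.94   0.341  0.   ]
 [ 0.341  0.94   0.   ]
 [ 0.     0.    -1.   ]]
sil 0.67 317.17333333333335 253.65333333333334 [0.4374 0.0483 0.05  ]
((418.8460388183594, 222.42227172851562), (74.16124725341797, 32.22149658203125), 84.05313110351562)
[[ 0.34  -0.909 -0.241  0.148]
 [ 0.941  0.328  0.088  0.611]
 [-0.    -0.257  0.966  0.386]
 [ 0.     0.     0.     1.   ]] [[310.   0. 317.]
 [  0. 310. 207.]
 [  0.   0.   1.]]
```

Request:
apply_moves(motion=[{"x":3,"y":-5,"z":0,"yaw":5,"hand":1},{"x":6,"y":-10,"z":0,"yaw":10,"hand":1},{"x":9,"y":-15.5,"z":0,"yaw":15,"hand":1},{"x":12,"y":-21,"z":0,"yaw":20,"hand":1},{"x":15,"y":-26,"z":-2,"yaw":20,"hand":1},{"x":18,"y":-31.5,"z":-5,"yaw":20,"hand":1},{"x":21.1,"y":-37,"z":-7,"yaw":20,"hand":1},{"x":21.1,"y":-37,"z":-7,"yaw":20,"hand":1},{"x":21.1,"y":-37,"z":-7,"yaw":20,"hand":1}])

```text
clock: 2.02
position: [0.4242, 0.2174, 0.1568]
ee_rot: [-0.001, -3.141, -0.0]
force: [-0.3, -0.1, -0.0]
width: 0.999
gripper_force: 0.0
```

```bash
cat >> h.py <<'E'
def toppot(cam="wrist",z0=0,q="pot_a"):
    "pot position: fit silhouette of a cylinder standing at z0"
    from scipy.optimize import least_squares
    out=[]
    for r in silhouettes(q,cam)[:3]:
        c,_=max(((c,cv2.contourArea(c)) for c in cv2.findContours(r["mask"].astype(np.uint8),cv2.RETR_EXTERNAL,cv2.CHAIN_APPROX_NONE)[0]),key=lambda t:t[1])
        c=c[:,0,:].astype(float); a=np.linspace(0,2*np.pi,40)
        l,t,rr,b=c[:,0].min(),c[:,1].min(),c[:,0].max()+1,c[:,1].max()+1
        def f(p):
            P=np.array([proj(cam,[p[0]+.0225*np.cos(x),p[1]+.0225*np.sin(x),z]) for z in(z0,z0+.068) for x in a])
            return np.r_[P.min(0)-[l,t],P.max(0)-[rr,b]]
        g=at(cam,(l+rr)/2,(t+b)/2,z0+.034)[:2]
        s=least_squares(f,g);out.append((round(r["p"],2),np.round(s.x,4),np.round(s.fun,1),[l,t,rr,b]))
    return out
E
python3 - <<'E'
from h import *
s=observe();print(s["clock"],s["position"],s["ee_rot"])
cv2.imwrite("pics/w1.png",get_image("wrist"))
for o in toppot():print(o)
E
```

```text
2.025 [0.42424338 0.21743245 0.15680112] [-7.28381325e-04 -3.14147481e+00 -3.10147205e-04]
(0.84, array([0.4332, 0.0525]), array([-1.3, -6.6,  1.6,  5.9]), [np.float64(92.0), np.float64(187.0), np.float64(178.0), np.float64(240.0)])
(0.77, array([0.4254, 0.2219]), array([-1. , -1.3,  1. ,  1.2]), [np.float64(294.0), np.float64(175.0), np.float64(346.0), np.float64(237.0)])
```

View pics/w1.png

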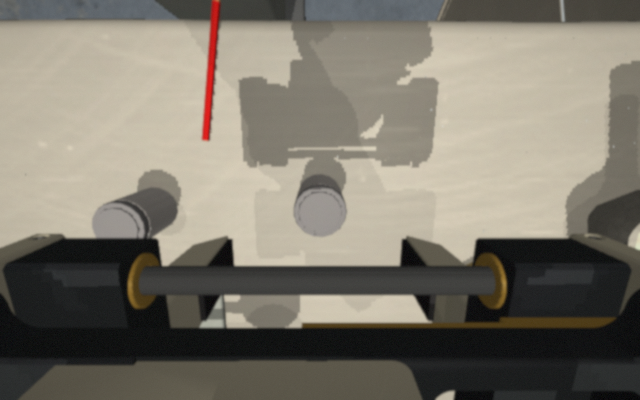

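Run:
```python
from h import *
print(at("wrist",320,210.5,.068),at("wrist",320,237,.068),proj("wrist",[.424,.217,.068]),at("wrist",119,222,.068))
```

```text
[0.42341168 0.22193672 0.068     ] [0.44683476 0.22210418 0.068     ] [314.06687652 211.1569446 ] [0.43414257 0.05313078 0.068     ]
```

Request:
apply_moves(motion=[{"x":0,"y":0.3,"z":-3,"hand":0.5},{"x":0,"y":0.3,"z":-6,"hand":0.4},{"x":0,"y":0.3,"z":-9,"hand":0.3},{"x":0,"y":0.3,"z":-11.5,"hand":0.3},{"x":0,"y":0.3,"z":-12.9,"hand":0.3},{"x":0,"y":0.3,"z":-12.9,"hand":0.1},{"x":0,"y":0.3,"z":-12.9,"hand":0},{"x":0,"y":0.3,"z":-12.9,"hand":-0.15},{"x":0,"y":0.3,"z":-12.9,"hand":-0.15},{"x":0,"y":0.3,"z":-12.9,"hand":-0.15}], newtons=12)

```text
schema error: expected keys x, y, z, yaw, hand
```

Run:
```python
from h import *
cv2.imwrite("pics/g1.png",get_image("top"))
s=observe();print(s["position"],s["width"],s["force"],s["gripper_force"])
```

```text
[0.42362533 0.21952054 0.15724867] 1.000128835123156 [-0.14440885 -0.54898201  0.3838295 ] 0.0
```

Request:
apply_moves(motion=[{"x":0,"y":0.2,"z":-3,"yaw":0,"hand":0.5},{"x":0,"y":0.2,"z":-6,"yaw":0,"hand":0.4},{"x":0,"y":0.2,"z":-9,"yaw":0,"hand":0.3},{"x":0,"y":0.2,"z":-11.5,"yaw":0,"hand":0.3},{"x":0,"y":0.2,"z":-12.9,"yaw":0,"hand":0.3},{"x":0,"y":0.2,"z":-12.9,"yaw":0,"hand":0.1},{"x":0,"y":0.2,"z":-12.9,"yaw":0,"hand":0},{"x":0,"y":0.2,"z":-12.9,"yaw":0,"hand":-0.15},{"x":0,"y":0.2,"z":-12.9,"yaw":0,"hand":-0.15},{"x":0,"y":0.2,"z":-12.9,"yaw":0,"hand":-0.15}], newtons=12)

```text
clock: 3.42
position: [0.4246, 0.2201, 0.0286]
ee_rot: [-0.002, 3.14, 0.002]
force: [-1.8, 0.5, 7.0]
width: 0.493
gripper_force: 12.0
```

Run:
```python
from h import *
cv2.imwrite("pics/g1.png",get_image("top"))
for i in range(4):
    s=observe();print(s["clock"],s["position"],s["width"],s["force"],s["gripper_force"])
    print([ (round(r["p"],2),r["rect"]) for r in recognise("pot_a","top")[:3]])
```

```text
3.475 [0.42459088 0.22011066 0.0285292 ] 0.48947180730436185 [-0.81955067  0.81149203  7.75919588] 12.001771330833435
[(0.68, [307.6, 247.3, 326.4, 263.2]), (0.18, [267.4, 195.7, 370.3, 216.8])]
3.525 [0.42458789 0.22009015 0.0285475 ] 0.491696260605305 [-0.20850527  0.1422091   7.37149184] 12.001783540472388
[(0.68, [307.6, 247.3, 326.4, 263.2]), (0.18, [267.4, 195.7, 370.3, 216.8])]
3.575 [0.42461202 0.22010694 0.02855126] 0.49389947284200936 [-1.0536732   0.40090627  7.94795574] 12.001907941885293
[(0.68, [307.6, 247.3, 326.4, 263.2]), (0.18, [267.4, 195.7, 370.3, 216.8])]
3.625 [0.42460397 0.22008392 0.02855476] 0.4920062553678254 [-1.19333843  0.59039933  7.14849194] 12.0017941435799
[(0.68, [307.6, 247.3, 326.4, 263.2]), (0.18, [267.4, 195.7, 370.3, 216.8])]
```

Request:
apply_moves(motion=[{"x":0,"y":0,"z":1,"yaw":0,"hand":-0.15},{"x":0,"y":0,"z":3,"yaw":0,"hand":-0.15},{"x":0,"y":0,"z":8,"yaw":0,"hand":-0.15},{"x":0,"y":0,"z":13,"yaw":0,"hand":-0.15},{"x":4,"y":-1.5,"z":16,"yaw":0,"hand":-0.15},{"x":9,"y":-3.5,"z":16,"yaw":0,"hand":-0.15},{"x":13,"y":-5.5,"z":16,"yaw":0,"hand":-0.15},{"x":14.9,"y":-6.2,"z":16,"yaw":0,"hand":-0.15},{"x":14.9,"y":-6.2,"z":16,"yaw":0,"hand":-0.15},{"x":14.9,"y":-6.2,"z":16,"yaw":0,"hand":-0.15}])

```text
clock: 4.92
position: [0.5719, 0.1581, 0.1877]
ee_rot: [0.003, -3.14, -0.0]
force: [-0.2, 0.4, -1.8]
width: 0.494
gripper_force: 12.0
```

Run:
```python
from h import *
s=observe();print(s["clock"],s["position"],s["width"],s["force"],s["gripper_force"])
a=get_image("wrist");b=get_image("top")
b=cv2.resize(b[170:270,250:400],None,fx=4,fy=4,interpolation=cv2.INTER_CUBIC)
cv2.imwrite("pics/p1.png",np.vstack([a[100:300],np.pad(b[:, :600],((0,0),(0,40),(0,0)))]))
print(observe()["force"])
# predicted pan in wrist
print(proj("wrist",[.5743,.158,.084]),[proj("wrist",[.5743+.036*c,.158+.036*d,.084]).round() for c,d in((1,0),(-1,0),(0,1),(0,-1))])
```

```text
4.925 [0.5718505  0.15806359 0.18767745] 0.49389989122122746 [-0.21445555  0.4221913  -1.7591599 ] 11.998882424086332
[ 0.27612064  0.84507337 -2.22396106]
[316.47743948 209.14459211] [array([316., 247.]), array([317., 168.]), array([357., 209.]), array([276., 209.])]
```

View pics/p1.png

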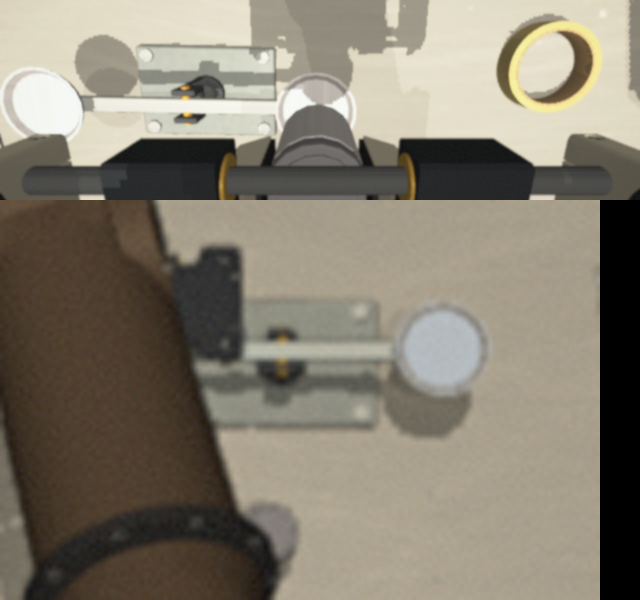

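Run:
```python
from h import *
for i in range(2):
    s=observe();get_image("wrist");print(s["clock"],s["position"],s["force"],at("wrist",316.5,172,.084),at("wrist",43,203.5,.084),at("wrist",3,203,.084),at("wrist",83,206,.084), at("wrist",38,168,.084))
```

```text
5.025 [0.57190456 0.15838116 0.18786023] [ 0.27612064  0.84507337 -2.22396106] [0.5416714  0.15786601 0.084     ] [ 0.57031638 -0.0816892   0.084     ] [ 0.5699994  -0.11662629  0.084     ] [ 0.57244703 -0.04706602  0.084     ] [ 0.53916647 -0.0790137   0.084     ]
5.075 [0.57206886 0.15834187 0.18792135] [-0.14538066  0.17243219 -2.33977968] [0.54188912 0.15777652 0.084     ] [ 0.57050759 -0.08181697  0.084     ] [ 0.57018608 -0.11676023  0.084     ] [ 0.57264309 -0.04718854  0.084     ] [ 0.53935263 -0.0791306   0.084     ]
```

Request:
apply_moves(motion=[{"x":0.3,"y":0,"z":-3,"yaw":0,"hand":-0.15},{"x":0.3,"y":0,"z":-5.5,"yaw":0,"hand":-0.15},{"x":0.3,"y":0,"z":-7,"yaw":0,"hand":-0.15},{"x":0.3,"y":0,"z":-7.6,"yaw":0,"hand":-0.15},{"x":0.3,"y":0,"z":-8,"yaw":0,"hand":-0.15},{"x":0.3,"y":0,"z":-8.2,"yaw":0,"hand":-0.15},{"x":0.3,"y":0,"z":-8.4,"yaw":0,"hand":-0.15},{"x":0.3,"y":0,"z":-8.5,"yaw":0,"hand":-0.15},{"x":0.3,"y":0,"z":-8.6,"yaw":0,"hand":-0.15},{"x":0.3,"y":0,"z":-8.6,"yaw":0,"hand":-0.15}])

```text
clock: 6.38
position: [0.576, 0.1575, 0.1017]
ee_rot: [0.002, -3.141, 0.0]
force: [-0.2, 0.0, -2.2]
width: 0.491
gripper_force: 12.0
```

Request:
apply_moves(motion=[{"x":0,"y":0,"z":-0.1,"yaw":0,"hand":-0.15},{"x":0,"y":0,"z":-0.1,"yaw":0,"hand":-0.15},{"x":0,"y":0,"z":-0.2,"yaw":0,"hand":-0.15},{"x":0,"y":0,"z":-0.2,"yaw":0,"hand":-0.15},{"x":0,"y":0,"z":-0.2,"yaw":0,"hand":-0.15}])

```text
clock: 7.0
position: [0.5764, 0.1577, 0.1005]
ee_rot: [-0.002, 3.141, 0.001]
force: [-0.5, 0.3, 5.5]
width: 0.49
gripper_force: 12.0
```

Request:
apply_moves(motion=[{"x":0,"y":0,"z":0.05,"yaw":0,"hand":-0.02},{"x":0,"y":0,"z":0.05,"yaw":0,"hand":0.02},{"x":0,"y":0,"z":0.05,"yaw":0,"hand":0.1},{"x":0,"y":0,"z":0.05,"yaw":0,"hand":0.3},{"x":0,"y":0,"z":0.05,"yaw":0,"hand":0.5},{"x":0,"y":0,"z":1.5,"yaw":0,"hand":0.5},{"x":0,"y":0,"z":5,"yaw":0,"hand":0.5},{"x":0,"y":0,"z":10,"yaw":0,"hand":0.5},{"x":0,"y":0,"z":11,"yaw":0,"hand":0.5},{"x":0,"y":0,"z":11,"yaw":0,"hand":0.5}])

```text
clock: 8.25
position: [0.5764, 0.1577, 0.2108]
ee_rot: [-0.002, 3.14, 0.001]
force: [0.4, -0.1, -0.7]
width: 0.752
gripper_force: 0.0
```

Run:
```python
from h import *
s=observe();print(s["clock"],s["position"],s["width"],s["force"])
a=get_image("wrist");b=get_image("scene")
b=cv2.resize(b[140:260,220:380],None,fx=4,fy=4,interpolation=cv2.INTER_CUBIC)
cv2.imwrite("pics/p2.png",np.vstack([a[100:220],b]))
```

```text
8.25 [0.57642915 0.15769311 0.21084898] 0.7519087265069936 [ 0.39272102 -0.09577333 -0.70384045]
```

View pics/p2.png

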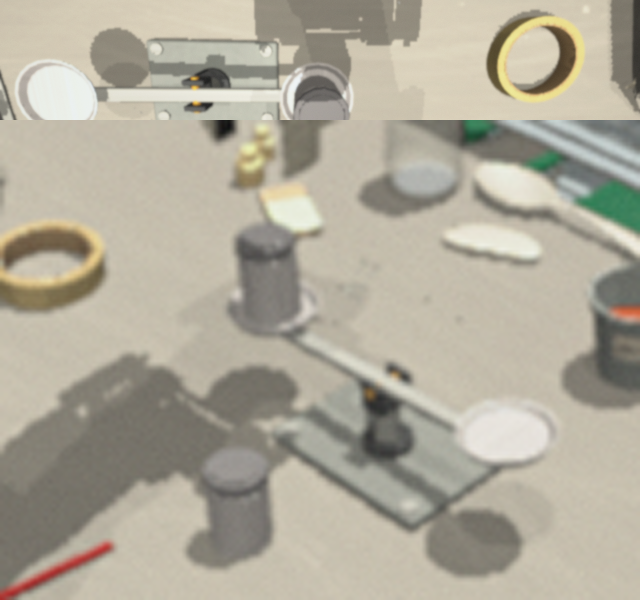

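Request:
apply_moves(motion=[{"x":-5,"y":-3.5,"z":0,"yaw":0,"hand":0.5},{"x":-10,"y":-7.5,"z":0,"yaw":0,"hand":0.5},{"x":-14,"y":-10.6,"z":-3,"yaw":0,"hand":0.5},{"x":-14,"y":-10.6,"z":-8,"yaw":0,"hand":0.5},{"x":-14,"y":-10.6,"z":-8,"yaw":0,"hand":0.5},{"x":-14,"y":-10.6,"z":-8,"yaw":0,"hand":0.5}])

```text
clock: 9.1
position: [0.4367, 0.052, 0.1303]
ee_rot: [0.002, -3.141, 0.0]
force: [0.4, 0.9, 0.3]
width: 0.746
gripper_force: 0.0
```

Run:
```python
from h import *
get_image("wrist");s=observe();print(s["clock"],s["position"],s["width"],s["force"])
for o in toppot():print(o)
get_image("top")
```

```text
9.15 [0.43723668 0.05211303 0.13075524] 0.7477974496529521 [-0.73663973 -0.63071471 -0.1358418 ]
(0.97, array([0.4405, 0.0492]), array([-0.9, -0.9,  0.9,  0.8]), [np.float64(284.0), np.float64(180.0), np.float64(342.0), np.float64(251.0)])
```

Request:
apply_moves(motion=[{"x":0.1,"y":-0.2,"z":-4,"yaw":0,"hand":0.4},{"x":0.1,"y":-0.2,"z":-8,"yaw":0,"hand":0.3},{"x":0.1,"y":-0.2,"z":-10.2,"yaw":0,"hand":0.3},{"x":0.1,"y":-0.2,"z":-10.2,"yaw":0,"hand":0.1},{"x":0.1,"y":-0.2,"z":-10.2,"yaw":0,"hand":0},{"x":0.1,"y":-0.2,"z":-10.2,"yaw":0,"hand":-0.15},{"x":0.1,"y":-0.2,"z":-10.2,"yaw":0,"hand":-0.15},{"x":0.1,"y":-0.2,"z":-10.2,"yaw":0,"hand":-0.15}], newtons=12)

```text
clock: 10.25
position: [0.4381, 0.0498, 0.0288]
ee_rot: [-0.002, 3.139, 0.001]
force: [-0.6, -1.5, 8.6]
width: 0.49
gripper_force: 12.0
```

Request:
apply_moves(motion=[{"x":0,"y":0,"z":1,"yaw":0,"hand":-0.15},{"x":0,"y":0,"z":4,"yaw":0,"hand":-0.15},{"x":0,"y":0,"z":9,"yaw":0,"hand":-0.15},{"x":0,"y":-2,"z":14,"yaw":0,"hand":-0.15},{"x":3,"y":-5,"z":16,"yaw":0,"hand":-0.15},{"x":7,"y":-9,"z":16,"yaw":0,"hand":-0.15},{"x":11,"y":-12,"z":16,"yaw":0,"hand":-0.15},{"x":13.5,"y":-13.1,"z":16,"yaw":0,"hand":-0.15},{"x":13.5,"y":-13.1,"z":16,"yaw":0,"hand":-0.15},{"x":13.5,"y":-13.1,"z":16,"yaw":0,"hand":-0.15}])

```text
clock: 11.5
position: [0.5711, -0.0809, 0.1878]
ee_rot: [0.002, -3.141, -0.001]
force: [-0.5, -1.0, -0.5]
width: 0.49
gripper_force: 12.0
```

Run:
```python
from h import *
F=[]
for i in range(3):
    s=observe();F.append(s["force"]);a=get_image("wrist")
print(s["clock"],s["position"],np.mean(F,0))
p=lambda x,y:proj("wrist",[x,y,.091]).round(1)
print([p(.573+.036*c,-.0815+.036*d) for c,d in((-1,0),(0,1),(0,-1))])
cv2.imwrite("pics/p3.png",cv2.resize(a[100:280,170:500],None,fx=2.4,fy=2.4))
```

```text
11.6 [ 0.57114699 -0.08064161  0.18798178] [-0.61104299 -0.6685785  -0.41699502]
[array([316.1, 168.5]), array([357.9, 210.5]), array([274. , 210.3])]
```

View pics/p3.png

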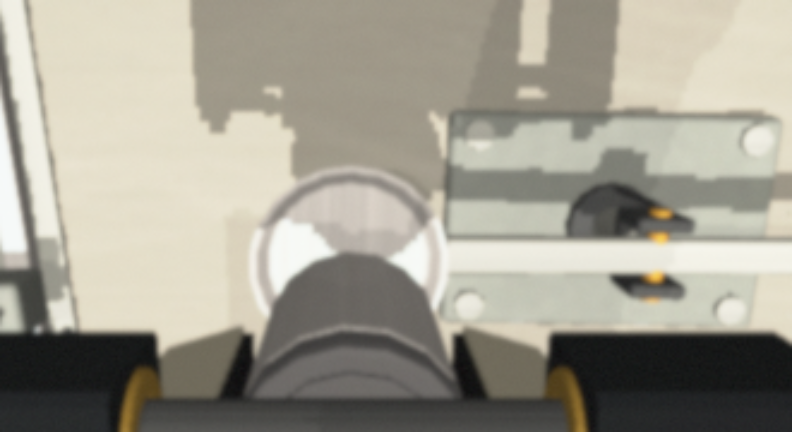

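Request:
apply_moves(motion=[{"x":0.25,"y":0,"z":-3,"yaw":0,"hand":-0.15},{"x":0.25,"y":0,"z":-5,"yaw":0,"hand":-0.15},{"x":0.25,"y":0,"z":-6.3,"yaw":0,"hand":-0.15},{"x":0.25,"y":0,"z":-6.8,"yaw":0,"hand":-0.15},{"x":0.25,"y":0,"z":-7.1,"yaw":0,"hand":-0.15},{"x":0.25,"y":0,"z":-7.3,"yaw":0,"hand":-0.15},{"x":0.25,"y":0,"z":-7.4,"yaw":0,"hand":-0.15},{"x":0.25,"y":0,"z":-7.4,"yaw":0,"hand":-0.15}])

```text
clock: 12.65
position: [0.5749, -0.0816, 0.1141]
ee_rot: [-0.002, 3.141, -0.0]
force: [-0.6, -0.4, 0.6]
width: 0.491
gripper_force: 12.0
```

Request:
apply_moves(motion=[{"x":0,"y":0,"z":-0.1,"yaw":0,"hand":-0.15},{"x":0,"y":0,"z":-0.1,"yaw":0,"hand":-0.15},{"x":0,"y":0,"z":-0.1,"yaw":0,"hand":-0.15}])

```text
clock: 13.02
position: [0.5748, -0.0816, 0.1128]
ee_rot: [-0.002, 3.141, -0.0]
force: [0.5, -1.8, 0.3]
width: 0.487
gripper_force: 12.0
```

Request:
apply_moves(motion=[{"x":0,"y":0,"z":0,"yaw":0,"hand":-0.02},{"x":0,"y":0,"z":0,"yaw":0,"hand":0.02},{"x":0,"y":0,"z":0,"yaw":0,"hand":0.1},{"x":0,"y":0,"z":0,"yaw":0,"hand":0.3},{"x":0,"y":0,"z":0,"yaw":0,"hand":0.5},{"x":0,"y":0,"z":1,"yaw":0,"hand":0.5},{"x":0,"y":0,"z":4,"yaw":0,"hand":0.5},{"x":0,"y":0,"z":9,"yaw":0,"hand":0.5},{"x":-4,"y":3,"z":11,"yaw":0,"hand":0.5},{"x":-8,"y":6,"z":11,"yaw":0,"hand":0.5}])

```text
clock: 14.28
position: [0.495, -0.0211, 0.2251]
ee_rot: [-0.0, 3.137, 0.001]
force: [0.8, 0.9, -0.0]
width: 0.751
gripper_force: 0.0
```

Request:
apply_moves(motion=[{"x":0,"y":5,"z":0,"yaw":0,"hand":0.5},{"x":0,"y":8,"z":0,"yaw":0,"hand":0.5},{"x":0,"y":8,"z":0,"yaw":0,"hand":0.5},{"x":0,"y":8,"z":0,"yaw":0,"hand":0.5},{"x":0,"y":8,"z":0,"yaw":0,"hand":0.5},{"x":0,"y":8,"z":0,"yaw":0,"hand":0.5},{"x":0,"y":8,"z":0,"yaw":0,"hand":0.5},{"x":0,"y":8,"z":0,"yaw":0,"hand":0.5}])

```text
clock: 15.28
position: [0.4946, 0.0584, 0.2227]
ee_rot: [0.001, -3.142, 0.0]
force: [0.4, -0.4, 0.1]
width: 0.748
gripper_force: 0.0
```

Run:
```python
from h import *
s=observe();print(s["clock"],s["position"],s["width"],s["force"])
b=get_image("scene")
for q in("pot_a","pan_left"): print([(round(r["p"],2),r["rect"]) for r in recognise(q,"scene")[:3]])
for y,z in((.158,.146-.007),(.158,.153),(-.0815,.139),(-.0815,.153)): print(y,z,proj("scene",[.575,y,z]))
cv2.imwrite("pics/p4.png",cv2.resize(b[140:260,220:380],None,fx=5,fy=5,interpolation=cv2.INTER_CUBIC))
```

```text
15.275 [0.49457697 0.05838415 0.22271525] 0.7483449114246025 [ 0.37001208 -0.36888864  0.13376401]
[(0.79, [338.3, 197.0, 353.4, 223.2]), (0.6, [278.9, 165.1, 293.4, 189.1])]
[(0.79, [276.9, 182.0, 358.8, 225.8])]
0.158 0.13899999999999998 [286.29019223 169.14612708]
0.158 0.153 [285.98579354 165.17420899]
-0.0815 0.139 [347.34155498 203.19297079]
-0.0815 0.153 [347.40532077 199.04371657]
```

View pics/p4.png

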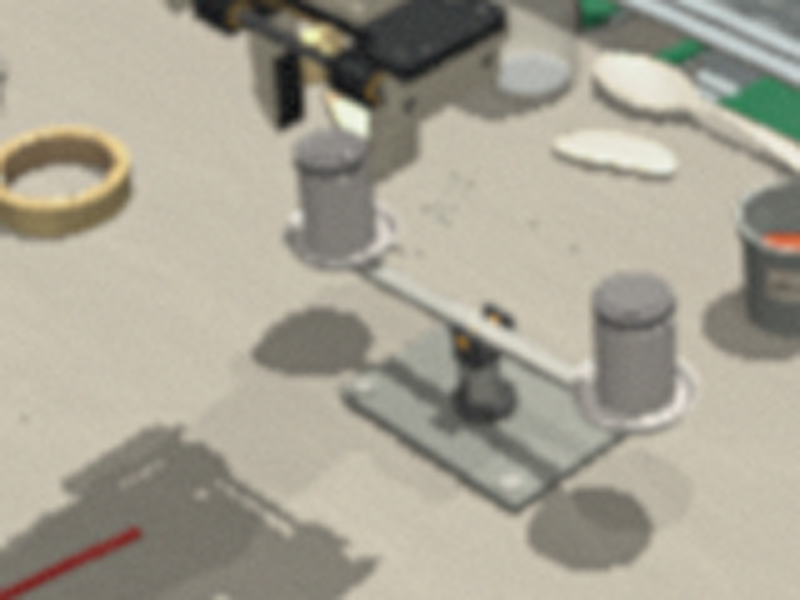

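Run:
```python
from h import *
a=cv2.resize(cv2.imread("pics/p2.png")[120:],(160,120),interpolation=cv2.INTER_AREA)
b=get_image("scene")[140:260,220:380];l=cv2.imread("pics/scene0.png")[140:260,220:380]
up=lambda i:cv2.resize(i,None,fx=8,fy=8,interpolation=cv2.INTER_CUBIC)
def sh(A,B,x0,y0,x1,y1):
    A,B=up(A),up(B);t=A[y0*8:y1*8,x0*8:x1*8];r=cv2.matchTemplate(B[(y0-5)*8:(y1+5)*8,(x0-5)*8:(x1+5)*8],t,cv2.TM_CCOEFF_NORMED)
    _,m,_,p=cv2.minMaxLoc(r);return round(m,2),p[0]/8-5,p[1]/8-5
for n,A in(("oneleft",a),("level",l)):
    print(n,"leftpot",sh(A,b,57,26,78,54) if n=="oneleft" else "", "leftrim",sh(A,b,57,40,80,54),"beamR",sh(A,b,98,62,116,78),"beamL",sh(A,b,74,52,90,64),"baseref",sh(A,b,85,85,120,105))
for th in(-.06,0,.06):
    print(th,proj("scene",[.575,.158,.078+.12*th]),proj("scene",[.575,-.0815,.078-.12*th]))
```

```text
oneleft leftpot (0.76, 0.0, 0.125) leftrim (0.98, 0.125, 0.0) beamR (0.97, -0.125, -0.125) beamL (0.94, 0.125, -0.125) baseref (0.98, 0.0, 0.0)
level leftpot  leftrim (0.1, -5.0, -4.0) beamR (0.94, -0.25, -0.625) beamL (0.92, 0.0, 0.875) baseref (0.96, -0.125, 0.125)
-0.06 [287.72311654 187.84350683] [347.10402625 218.6490179 ]
0 [287.57563142 185.91906096] [347.07311217 220.66060357]
0.06 [287.42727114 183.98319559] [347.04239813 222.65917296]
```

Request:
apply_moves(motion=[{"x":3,"y":4,"z":0,"yaw":0,"hand":0.5},{"x":6,"y":8,"z":0,"yaw":0,"hand":0.5},{"x":8.1,"y":10,"z":0,"yaw":0,"hand":0.5},{"x":8.1,"y":10,"z":-4,"yaw":0,"hand":0.5},{"x":8.1,"y":10,"z":-8,"yaw":0,"hand":0.4},{"x":8.1,"y":10,"z":-11,"yaw":0,"hand":0.4},{"x":8.1,"y":10,"z":-12.1,"yaw":0,"hand":0.3},{"x":8.1,"y":10,"z":-12.1,"yaw":0,"hand":0.2},{"x":8.1,"y":10,"z":-12.1,"yaw":0,"hand":0.1}])

```text
clock: 16.6
position: [0.5765, 0.1588, 0.1031]
ee_rot: [-0.002, 3.14, 0.001]
force: [0.4, 0.4, -0.5]
width: 0.559
gripper_force: 0.0
```

Request:
apply_moves(motion=[{"x":0,"y":0,"z":0,"yaw":0,"hand":0.05},{"x":0,"y":0,"z":0,"yaw":0,"hand":0},{"x":0,"y":0,"z":0,"yaw":0,"hand":-0.15},{"x":0,"y":0,"z":0,"yaw":0,"hand":-0.15},{"x":0,"y":0,"z":0,"yaw":0,"hand":-0.15}], newtons=12)

```text
clock: 17.23
position: [0.5764, 0.1593, 0.1028]
ee_rot: [-0.002, 3.14, 0.002]
force: [0.4, 1.5, 5.4]
width: 0.503
gripper_force: 12.0
```

Request:
apply_moves(motion=[{"x":0,"y":0,"z":0.5,"yaw":0,"hand":-0.15},{"x":0,"y":0,"z":1.5,"yaw":0,"hand":-0.15},{"x":0,"y":0,"z":4,"yaw":0,"hand":-0.15},{"x":0,"y":0,"z":8,"yaw":0,"hand":-0.15},{"x":0,"y":0,"z":12,"yaw":0,"hand":-0.15},{"x":-3,"y":-3,"z":14,"yaw":0,"hand":-0.15},{"x":-6,"y":-8,"z":14,"yaw":0,"hand":-0.15},{"x":-7,"y":-13,"z":14,"yaw":0,"hand":-0.15},{"x":-7,"y":-18,"z":14,"yaw":0,"hand":-0.15},{"x":-7,"y":-23,"z":14,"yaw":0,"hand":-0.15}])

```text
clock: 18.48
position: [0.5049, -0.0731, 0.2424]
ee_rot: [-0.002, 3.141, 0.0]
force: [1.1, -0.1, -1.6]
width: 0.492
gripper_force: 11.9
```

Request:
apply_moves(motion=[{"x":0,"y":-5,"z":0,"yaw":1,"hand":-0.15},{"x":0,"y":-10,"z":0,"yaw":3,"hand":-0.15},{"x":0,"y":-15,"z":0,"yaw":3,"hand":-0.15},{"x":0,"y":-20,"z":0,"yaw":3,"hand":-0.15},{"x":0,"y":-20,"z":0,"yaw":3,"hand":-0.15},{"x":0,"y":-20,"z":0,"yaw":3,"hand":-0.15},{"x":0,"y":-20,"z":0,"yaw":3,"hand":-0.15}])

```text
clock: 19.35
position: [0.5058, -0.2698, 0.2418]
ee_rot: [0.087, -3.14, -0.001]
force: [-0.3, 0.7, -2.2]
width: 0.497
gripper_force: 11.9
```

Run:
```python
from h import *
F=[]
for i in range(3):
    s=observe();F.append(s["force"]);a=get_image("wrist")
print(s["clock"],s["position"],s["ee_rot"],s["width"],np.mean(F,0))
for r in recognise("keeper","wrist")[:2]:print(r)
cv2.imwrite("pics/k1.png",a)
print(at("top",418.85,222.4,.008))
```

```text
19.45 [ 0.50587061 -0.27009325  0.24186396] [-8.72823515e-02  3.14024479e+00  8.43863171e-04] 0.49412065387276843 [ 0.34572373  0.3495864  -2.10228046]
{'rect': [273.0, 109.0, 355.2, 237.8], 'p': 0.66}
[ 0.53205005 -0.2704044   0.008     ]
```

View pics/k1.png

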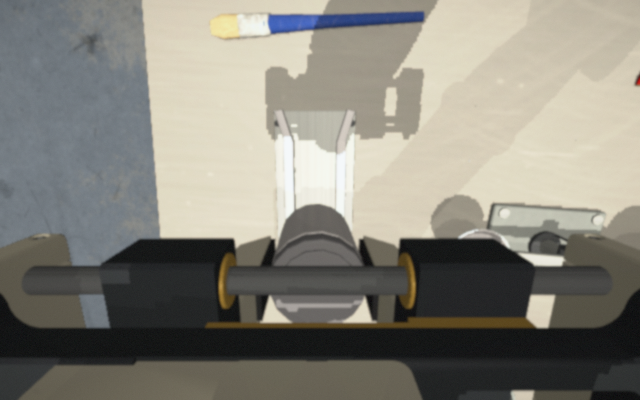

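Run:
```python
from h import *
a=cv2.imread("pics/k1.png").astype(int).sum(2)
for r in(112,120,150,165,180,200): print(r,a[r,268:300].tolist(),a[r,330:362].tolist())
print(a[100:120,300].tolist())
```

```text
112 [450, 449, 447, 442, 438, 433, 477, 530, 564, 589, 597, 601, 603, 584, 516, 450, 457, 496, 516, 518, 522, 516, 522, 523, 523, 526, 528, 526, 522, 515, 513, 517] [542, 538, 533, 542, 542, 541, 538, 541, 540, 538, 538, 536, 532, 530, 511, 473, 492, 564, 605, 617, 611, 603, 589, 558, 501, 441, 433, 444, 454, 452, 453, 451]
120 [451, 446, 449, 450, 450, 450, 439, 412, 399, 459, 543, 579, 597, 600, 602, 597, 560, 480, 436, 474, 511, 525, 529, 534, 533, 537, 536, 532, 531, 530, 526, 525] [555, 546, 543, 549, 553, 554, 544, 553, 551, 545, 548, 534, 490, 464, 521, 581, 611, 611, 611, 609, 586, 524, 429, 411, 424, 405, 418, 443, 448, 446, 449, 446]
150 [655, 652, 652, 653, 653, 654, 661, 678, 698, 709, 715, 722, 723, 721, 713, 713, 728, 740, 742, 743, 743, 743, 743, 733, 685, 563, 563, 671, 711, 720, 720, 718] [546, 543, 543, 548, 535, 493, 479, 545, 594, 609, 615, 620, 625, 640, 653, 669, 699, 718, 728, 728, 727, 729, 728, 713, 664, 638, 646, 649, 651, 652, 651, 650]
165 [655, 656, 654, 656, 655, 654, 647, 656, 690, 710, 714, 717, 719, 718, 705, 692, 714, 736, 742, 743, 743, 743, 743, 73
[... 256 characters left out ...]
8, 712, 717, 718, 719, 716, 712, 715, 731, 739, 743, 743, 743, 743, 740, 713, 613, 552, 650, 704, 718, 721, 720] [725, 726, 728, 725, 702, 656, 687, 728, 741, 742, 743, 743, 743, 739, 725, 698, 706, 719, 725, 724, 726, 726, 707, 657, 636, 646, 649, 647, 649, 647, 650, 649]
200 [658, 658, 656, 656, 649, 635, 620, 608, 609, 651, 677, 683, 687, 689, 688, 665, 657, 695, 725, 735, 737, 738, 738, 737, 725, 671, 551, 542, 643, 686, 697, 696] [698, 698, 701, 700, 673, 634, 685, 726, 737, 738, 739, 738, 738, 725, 695, 684, 689, 693, 694, 696, 694, 682, 646, 622, 621, 622, 617, 622, 624, 620, 623, 625]
[458, 460, 457, 459, 459, 460, 464, 462, 459, 461, 472, 501, 524, 532, 530, 535, 531, 529, 531, 531]
```

Run:
```python
import cv2
a=cv2.imread("pics/k1.png")[95:245,255:375]
cv2.imwrite("pics/k2.png",cv2.resize(a,None,fx=4,fy=4,interpolation=cv2.INTER_CUBIC))
```

```text
(no output)
```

View pics/k2.png

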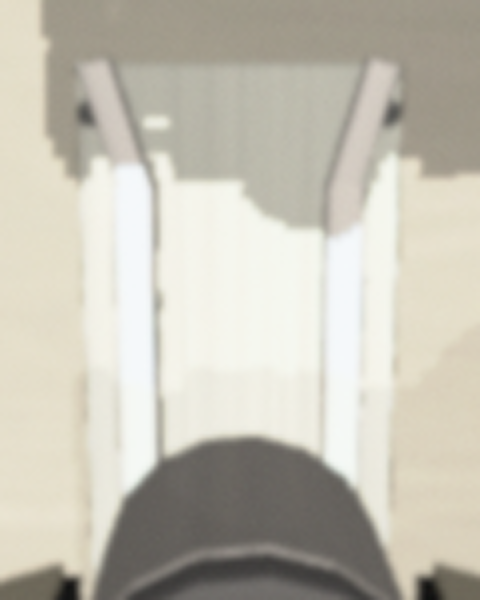

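Run:
```python
from h import *
s=observe();print(s["position"])
P=[]
for r,l,q,ol,oq in((165,292.9,335.8,275.9,353),(180,293.1,335.8,276.2,352.8),(200,293.7,335.7,276.9,352)):
    L=at("wrist",l+.5,r+.5,.016);Q=at("wrist",q+.5,r+.5,.016);A=at("wrist",ol+.5,r+.5,.004);B=at("wrist",oq+.5,r+.5,.004)
    print(r,np.round(L,4),np.round(Q,4),"w",np.linalg.norm(L-Q),"mid",np.round((L+Q)/2,4),"base mid",np.round((A+B)/2,4),np.linalg.norm(A-B))
print("front",at("wrist",315,111.5,.004))
```

```text
[ 0.50581526 -0.27052724  0.24185846]
165 [ 0.487  -0.3008  0.016 ] [ 0.484  -0.2476  0.016 ] w 0.05327559230836658 mid [ 0.4855 -0.2742  0.016 ] base mid [ 0.487 -0.274  0.004] 0.0987304580597003
180 [ 0.5059 -0.2998  0.016 ] [ 0.5028 -0.2462  0.016 ] w 0.053694205663912566 mid [ 0.5043 -0.273   0.016 ] base mid [ 0.5064 -0.2729  0.004 ] 0.09932398049837073
200 [ 0.5317 -0.2981  0.016 ] [ 0.5286 -0.2445  0.016 ] w 0.053714810842202164 mid [ 0.5302 -0.2713  0.016 ] base mid [ 0.5331 -0.2715  0.004 ] 0.09903999795488942
front [ 0.42101977 -0.27759229  0.004     ]
```

Request:
apply_moves(motion=[{"x":0.2,"y":-0.25,"z":-4,"yaw":0,"hand":-0.15},{"x":0.2,"y":-0.25,"z":-9,"yaw":0,"hand":-0.15},{"x":0.2,"y":-0.25,"z":-14,"yaw":0,"hand":-0.15},{"x":0.2,"y":-0.25,"z":-17,"yaw":0,"hand":-0.15},{"x":0.2,"y":-0.25,"z":-18,"yaw":0,"hand":-0.15},{"x":0.2,"y":-0.25,"z":-18,"yaw":0,"hand":-0.15},{"x":0.2,"y":-0.25,"z":-18,"yaw":0,"hand":-0.15}])

```text
clock: 20.42
position: [0.5086, -0.2744, 0.0632]
ee_rot: [-0.084, 3.138, -0.001]
force: [0.6, 0.4, -2.0]
width: 0.493
gripper_force: 12.0
```

Run:
```python
from h import *
a=get_image("wrist");s=observe();print(s["clock"],s["position"],s["force"],s["width"])
cv2.imwrite("pics/k3.png",np.hstack([cv2.resize(a[80:280,230:400],None,fx=2.3,fy=2.3,interpolation=cv2.INTER_CUBIC),cv2.resize(get_image("scene")[240:330,330:430],(391,460),interpolation=cv2.INTER_CUBIC)]))
```

```text
20.475 [ 0.50856181 -0.27435002  0.0632159 ] [ 0.03113284  0.41933815 -3.11430009] 0.4925869790214213
```

View pics/k3.png

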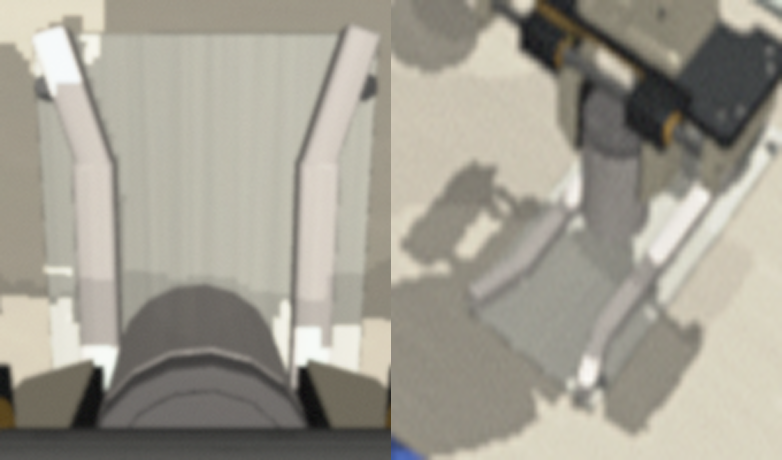

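Request:
apply_moves(motion=[{"x":0,"y":0.2,"z":0,"yaw":0,"hand":-0.15},{"x":0,"y":0.2,"z":-0.8,"yaw":0,"hand":-0.15},{"x":0,"y":0.2,"z":-1.5,"yaw":0,"hand":-0.15},{"x":0,"y":0.2,"z":-2,"yaw":0,"hand":-0.15},{"x":0,"y":0.2,"z":-2.4,"yaw":0,"hand":-0.15},{"x":0,"y":0.2,"z":-2.6,"yaw":0,"hand":-0.15},{"x":0,"y":0.2,"z":-2.6,"yaw":0,"hand":-0.15}])

```text
clock: 21.4
position: [0.5079, -0.2724, 0.0361]
ee_rot: [-0.084, 3.14, -0.001]
force: [-0.9, -0.2, 2.1]
width: 0.493
gripper_force: 12.0
```

Request:
apply_moves(motion=[{"x":0,"y":0,"z":0.05,"yaw":0,"hand":-0.15},{"x":0.3,"y":0.02,"z":0.05,"yaw":0,"hand":-0.15},{"x":0.6,"y":0.03,"z":0.05,"yaw":0,"hand":-0.15},{"x":0.9,"y":0.05,"z":0.05,"yaw":0,"hand":-0.15},{"x":1.2,"y":0.07,"z":0.05,"yaw":0,"hand":-0.15},{"x":1.5,"y":0.09,"z":0.05,"yaw":0,"hand":-0.15}])

```text
clock: 22.15
position: [0.5228, -0.271, 0.0362]
ee_rot: [-0.084, 3.14, 0.0]
force: [-0.8, 0.2, -1.2]
width: 0.491
gripper_force: 12.0
```

Request:
apply_moves(motion=[{"x":0.1,"y":0.01,"z":0,"yaw":0,"hand":-0.15},{"x":0.2,"y":0.01,"z":0,"yaw":0,"hand":-0.15},{"x":0.3,"y":0.02,"z":0,"yaw":0,"hand":-0.15}])

```text
clock: 22.52
position: [0.5256, -0.2708, 0.0362]
ee_rot: [-0.084, 3.14, -0.0]
force: [-0.7, -0.2, -1.5]
width: 0.494
gripper_force: 12.0
```

Request:
apply_moves(motion=[{"x":0.1,"y":0.01,"z":0,"yaw":0,"hand":-0.15},{"x":0.2,"y":0.01,"z":0,"yaw":0,"hand":-0.15},{"x":0.3,"y":0.02,"z":0,"yaw":0,"hand":-0.15}])

```text
clock: 22.9
position: [0.5286, -0.2706, 0.0362]
ee_rot: [0.084, -3.14, -0.0]
force: [-0.1, 0.3, -2.7]
width: 0.494
gripper_force: 12.0
```

Request:
apply_moves(motion=[{"x":0.2,"y":0.01,"z":0,"yaw":0,"hand":-0.15},{"x":0.4,"y":0.02,"z":0,"yaw":0,"hand":-0.15},{"x":0.4,"y":0.02,"z":0,"yaw":0,"hand":-0.15}])

```text
clock: 23.28
position: [0.5329, -0.2703, 0.0363]
ee_rot: [-0.085, 3.14, -0.0]
force: [0.6, -0.7, -1.5]
width: 0.493
gripper_force: 12.0
```

Request:
apply_moves(motion=[{"x":0.2,"y":0.01,"z":0,"yaw":0,"hand":-0.15},{"x":0.4,"y":0.02,"z":0,"yaw":0,"hand":-0.15},{"x":0.4,"y":0.02,"z":0,"yaw":0,"hand":-0.15}])

```text
clock: 23.65
position: [0.5369, -0.2702, 0.0363]
ee_rot: [-0.084, 3.14, -0.0]
force: [0.2, -0.7, -2.2]
width: 0.492
gripper_force: 12.0
```

Request:
apply_moves(motion=[{"x":0.15,"y":0.01,"z":0,"yaw":0,"hand":-0.15},{"x":0.3,"y":0.02,"z":0,"yaw":0,"hand":-0.15},{"x":0.3,"y":0.02,"z":0,"yaw":0,"hand":-0.15}])

```text
clock: 24.02
position: [0.5398, -0.27, 0.0363]
ee_rot: [-0.084, 3.14, -0.0]
force: [-0.1, 0.2, -2.3]
width: 0.492
gripper_force: 12.0
```

Request:
apply_moves(motion=[{"x":0.15,"y":0.01,"z":0,"yaw":0,"hand":-0.15},{"x":0.3,"y":0.02,"z":0,"yaw":0,"hand":-0.15},{"x":0.3,"y":0.02,"z":0,"yaw":0,"hand":-0.15}])

```text
clock: 24.4
position: [0.5428, -0.2698, 0.0363]
ee_rot: [-0.084, 3.14, -0.0]
force: [0.7, -0.4, -2.3]
width: 0.491
gripper_force: 12.0
```

Request:
apply_moves(motion=[{"x":0.15,"y":0.01,"z":0,"yaw":0,"hand":-0.15},{"x":0.3,"y":0.02,"z":0,"yaw":0,"hand":-0.15},{"x":0.3,"y":0.02,"z":0,"yaw":0,"hand":-0.15}])

```text
clock: 24.78
position: [0.5458, -0.2696, 0.0363]
ee_rot: [-0.084, 3.14, 0.0]
force: [-0.4, -0.2, -1.3]
width: 0.489
gripper_force: 12.0
```

Request:
apply_moves(motion=[{"x":0.1,"y":0.01,"z":0,"yaw":0,"hand":-0.15},{"x":0.2,"y":0.01,"z":0,"yaw":0,"hand":-0.15},{"x":0.2,"y":0.01,"z":0,"yaw":0,"hand":-0.15}])

```text
clock: 25.15
position: [0.5477, -0.2695, 0.0362]
ee_rot: [-0.084, 3.14, 0.0]
force: [0.2, -0.1, -1.8]
width: 0.492
gripper_force: 12.0
```

Request:
apply_moves(motion=[{"x":0.1,"y":0.01,"z":0,"yaw":0,"hand":-0.15},{"x":0.2,"y":0.01,"z":0,"yaw":0,"hand":-0.15},{"x":0.2,"y":0.01,"z":0,"yaw":0,"hand":-0.15}])

```text
clock: 25.52
position: [0.5497, -0.2694, 0.0362]
ee_rot: [-0.084, 3.14, 0.0]
force: [0.0, 0.8, -2.2]
width: 0.498
gripper_force: 12.0
```

Request:
apply_moves(motion=[{"x":0.1,"y":0.01,"z":0,"yaw":0,"hand":-0.15},{"x":0.2,"y":0.01,"z":0,"yaw":0,"hand":-0.15},{"x":0.2,"y":0.01,"z":0,"yaw":0,"hand":-0.15}])

```text
clock: 25.9
position: [0.5512, -0.2694, 0.0362]
ee_rot: [0.084, -3.14, -0.0]
force: [-1.5, 0.3, -0.3]
width: 0.491
gripper_force: 12.0
```

Request:
apply_moves(motion=[{"x":0.1,"y":0.01,"z":0,"yaw":0,"hand":-0.15},{"x":0.2,"y":0.01,"z":0,"yaw":0,"hand":-0.15},{"x":0.2,"y":0.01,"z":0,"yaw":0,"hand":-0.15}])

```text
clock: 26.28
position: [0.553, -0.2693, 0.0362]
ee_rot: [0.084, -3.14, -0.0]
force: [-5.5, 0.9, 1.5]
width: 0.489
gripper_force: 12.0
```

Run:
```python
from h import *
F=[]
for i in range(6):
    s=observe();F.append(s["force"]);get_image("scene")
print(s["clock"],s["position"],np.mean(F,0),np.std(F,0))
```

```text
26.525 [ 0.55311212 -0.26922846  0.03617274] [-5.16400364  0.21069756  1.55840889] [0.28797992 0.60622283 0.46274707]
```

Request:
apply_moves(motion=[{"x":0,"y":0,"z":0,"yaw":0,"hand":-0.1},{"x":0,"y":0,"z":0,"yaw":0,"hand":-0.1},{"x":0,"y":0,"z":0,"yaw":0,"hand":-0.04},{"x":0,"y":0,"z":0,"yaw":0,"hand":-0.01},{"x":0,"y":0,"z":0,"yaw":0,"hand":0.02},{"x":0,"y":0,"z":0,"yaw":0,"hand":0.06},{"x":0,"y":0,"z":0,"yaw":0,"hand":0.15},{"x":0,"y":0,"z":0,"yaw":0,"hand":0.3},{"x":0,"y":0,"z":0,"yaw":0,"hand":0.4}], newtons=4)

```text
clock: 27.7
position: [0.5537, -0.2692, 0.0363]
ee_rot: [-0.084, 3.14, -0.0]
force: [-0.6, 0.4, -0.2]
width: 0.686
gripper_force: 0.0
```

Request:
apply_moves(motion=[{"x":0,"y":0,"z":1,"yaw":0,"hand":0.4},{"x":0,"y":0,"z":3,"yaw":0,"hand":0.4},{"x":0,"y":0,"z":7,"yaw":0,"hand":0.4},{"x":0,"y":0,"z":11,"yaw":0,"hand":0.4},{"x":0,"y":0,"z":15,"yaw":0,"hand":0.4},{"x":0,"y":0,"z":16,"yaw":0,"hand":0.4},{"x":0,"y":0,"z":16,"yaw":0,"hand":0.4}])

```text
clock: 28.58
position: [0.5538, -0.2693, 0.197]
ee_rot: [-0.084, 3.139, -0.0]
force: [0.6, -0.0, -1.3]
width: 0.699
gripper_force: 0.0
```

Run:
```python
from h import *
a=get_image("wrist");b=get_image("scene");s=observe();print(s["clock"],s["position"],s["force"])
for o in toppot("wrist",.004): print(o)
cv2.imwrite("pics/f1.png",np.hstack([cv2.resize(a[150:300,230:400],None,fx=2.3,fy=2.65,interpolation=cv2.INTER_CUBIC),cv2.resize(b[150:330,250:430],(400,398),interpolation=cv2.INTER_CUBIC)[:397]]))
```

```text
28.675 [ 0.55292287 -0.26879255  0.19519269] [-0.55663539  0.45512218 -0.68850417]
(0.64, array([ 0.5494, -0.2683]), array([-0.5, -1. ,  0.5,  1. ]), [np.float64(294.0), np.float64(166.0), np.float64(341.0), np.float64(220.0)])
(0.57, array([ 0.583 , -0.0455]), array([ 0.3, -7.8, -0.3,  7. ]), [np.float64(484.0), np.float64(212.0), np.float64(568.0), np.float64(258.0)])Traceback (most recent call last):
  File "<stdin>", line 4, in <module>
    return _nx.concatenate(arrs, 1, dtype=dtype, casting=casting)
           ~~~~~~~~~~~~~~~^^^^^^^^^^^^^^^^^^^^^^^^^^^^^^^^^^^^^^^
ValueError: all the input array dimensions except for the concatenation axis must match exactly, but along dimension 0, the array at index 0 has size 398 and the array at index 1 has size 397
```

Request:
apply_moves(motion=[{"x":-0.35,"y":-0.02,"z":-4,"yaw":0,"hand":0.4},{"x":-0.35,"y":-0.02,"z":-8,"yaw":0,"hand":0.4},{"x":-0.35,"y":-0.02,"z":-12,"yaw":0,"hand":0.4},{"x":-0.35,"y":-0.02,"z":-15,"yaw":0,"hand":0.3},{"x":-0.35,"y":-0.02,"z":-16,"yaw":0,"hand":0.2},{"x":-0.35,"y":-0.02,"z":-16,"yaw":0,"hand":0.1},{"x":-0.35,"y":-0.02,"z":-16,"yaw":0,"hand":0},{"x":-0.35,"y":-0.02,"z":-16,"yaw":0,"hand":-0.15},{"x":-0.35,"y":-0.02,"z":-16,"yaw":0,"hand":-0.15},{"x":-0.35,"y":-0.02,"z":-16,"yaw":0,"hand":-0.15}], newtons=10)

```text
clock: 29.98
position: [0.5507, -0.2695, 0.0373]
ee_rot: [-0.084, 3.139, -0.0]
force: [-1.2, 1.2, 7.0]
width: 0.494
gripper_force: 10.0
```

```bash
cat > f.py <<'E'
from h import *
F=[]
for i in range(6):
    s=observe();F.append(s["force"]);get_image("scene")
print(s["clock"],s["position"],s["width"],np.mean(F,0))
E
python3 f.py
```

```text
30.225 [ 0.55073581 -0.26956531  0.03733325] 0.4915395702751806 [-1.24205238  1.16744188  7.00343372]
```

Request:
apply_moves(motion=[{"x":0,"y":0,"z":0.05,"yaw":0,"hand":-0.15},{"x":0,"y":0,"z":0.07,"yaw":0,"hand":-0.15},{"x":0,"y":0,"z":0.07,"yaw":0,"hand":-0.15}])

```text
clock: 30.65
position: [0.5506, -0.2695, 0.0373]
ee_rot: [-0.084, 3.139, -0.0]
force: [1.5, 1.6, 4.8]
width: 0.491
gripper_force: 10.0
```

```bash
python3 f.py
```

```text
30.9 [ 0.55058256 -0.26952628  0.03731284] 0.49316589771614644 [1.28890497 1.03177094 5.70666309]
```

Request:
apply_moves(motion=[{"x":0.05,"y":0,"z":0,"yaw":0,"hand":-0.15},{"x":0.1,"y":0.01,"z":0,"yaw":0,"hand":-0.15},{"x":0.1,"y":0.01,"z":0,"yaw":0,"hand":-0.15}])

```text
clock: 31.32
position: [0.5507, -0.2695, 0.0373]
ee_rot: [0.084, -3.14, -0.0]
force: [-0.9, 1.7, 7.5]
width: 0.492
gripper_force: 10.0
```

```bash
python3 f.py
```

```text
31.575 [ 0.55075086 -0.26950702  0.03728258] 0.49355853752906725 [-1.6616668   0.87478743  8.02088084]
```

Request:
apply_moves(motion=[{"x":0,"y":0,"z":0.1,"yaw":0,"hand":-0.15},{"x":0,"y":0,"z":0.1,"yaw":0,"hand":-0.15},{"x":0,"y":0,"z":0.1,"yaw":0,"hand":-0.15}])

```text
clock: 32.0
position: [0.5505, -0.2692, 0.0375]
ee_rot: [0.084, -3.139, -0.001]
force: [-1.5, 0.3, -2.9]
width: 0.492
gripper_force: 10.0
```

```bash
python3 f.py
```

```text
32.25 [ 0.5507564  -0.26923794  0.03766689] 0.4957991023261555 [-0.84018561 -0.34188208 -3.04761214]
```

Request:
apply_moves(motion=[{"x":0.1,"y":0.01,"z":0,"yaw":0,"hand":-0.15},{"x":0.2,"y":0.01,"z":0,"yaw":0,"hand":-0.15},{"x":0.2,"y":0.01,"z":0,"yaw":0,"hand":-0.15}])

```text
clock: 32.67
position: [0.5526, -0.2691, 0.0378]
ee_rot: [0.084, -3.14, -0.001]
force: [-3.6, 0.2, -2.2]
width: 0.491
gripper_force: 10.0
```

```bash
python3 f.py
```

```text
32.925 [ 0.55277293 -0.26914787  0.0378482 ] 0.4903637085283073 [-3.60168645  0.30171075 -2.55214765]
```

Request:
apply_moves(motion=[{"x":0.1,"y":0.01,"z":-0.03,"yaw":0,"hand":-0.15},{"x":0.1,"y":0.01,"z":-0.03,"yaw":0,"hand":-0.15},{"x":0.1,"y":0.01,"z":-0.03,"yaw":0,"hand":-0.15}])

```text
clock: 33.35
position: [0.5538, -0.2691, 0.0377]
ee_rot: [0.084, -3.14, -0.0]
force: [-4.7, 0.1, -0.1]
width: 0.492
gripper_force: 10.0
```

```bash
python3 f.py
```

```text
33.6 [ 0.55376781 -0.26908984  0.03767746] 0.4903130045871167 [-5.0407687   0.57595039 -0.46942424]
```

Request:
apply_moves(motion=[{"x":-0.1,"y":-0.01,"z":0,"yaw":0,"hand":-0.15},{"x":-0.2,"y":-0.01,"z":0,"yaw":0,"hand":-0.15},{"x":-0.27,"y":-0.02,"z":0,"yaw":0,"hand":-0.15},{"x":-0.27,"y":-0.02,"z":0,"yaw":0,"hand":-0.15}])

```text
clock: 34.15
position: [0.5517, -0.2692, 0.0377]
ee_rot: [-0.084, 3.14, -0.0]
force: [-2.0, 0.5, -2.0]
width: 0.495
gripper_force: 10.0
```

```bash
python3 f.py
```

```text
34.4 [ 0.5515566  -0.26926837  0.03769575] 0.49229503912508404 [-2.05955013  0.57026382 -2.49165064]
```

Request:
apply_moves(motion=[{"x":-0.09,"y":0,"z":-0.03,"yaw":0,"hand":-0.15},{"x":-0.09,"y":0,"z":-0.03,"yaw":0,"hand":-0.15},{"x":-0.09,"y":0,"z":-0.03,"yaw":0,"hand":-0.15}])

```text
clock: 34.83
position: [0.5507, -0.2694, 0.0375]
ee_rot: [-0.084, 3.14, -0.0]
force: [-1.3, 0.6, -1.2]
width: 0.494
gripper_force: 10.0
```

```bash
python3 f.py
```

```text
35.075 [ 0.5506922  -0.26940712  0.03747029] 0.4963982639902667 [-0.77030531  0.32879945 -1.1686415 ]
```

Residual about 0.8 N, pot on the floor. Release gently and withdraw.

Request:
apply_moves(motion=[{"x":0,"y":0,"z":0,"yaw":0,"hand":-0.1},{"x":0,"y":0,"z":0,"yaw":0,"hand":-0.04},{"x":0,"y":0,"z":0,"yaw":0,"hand":-0.01},{"x":0,"y":0,"z":0,"yaw":0,"hand":0.02},{"x":0,"y":0,"z":0,"yaw":0,"hand":0.06},{"x":0,"y":0,"z":0,"yaw":0,"hand":0.15},{"x":0,"y":0,"z":0,"yaw":0,"hand":0.3},{"x":0,"y":0,"z":0,"yaw":0,"hand":0.4}], newtons=4)

```text
clock: 36.12
position: [0.5505, -0.2693, 0.0374]
ee_rot: [-0.084, 3.14, 0.0]
force: [0.4, 0.2, -0.9]
width: 0.689
gripper_force: 0.0
```

Request:
apply_moves(motion=[{"x":0,"y":0,"z":1,"yaw":0,"hand":0.4},{"x":0,"y":0,"z":3,"yaw":0,"hand":0.4},{"x":0,"y":0,"z":7,"yaw":0,"hand":0.4},{"x":0,"y":0,"z":11,"yaw":0,"hand":0.4},{"x":0,"y":0,"z":15,"yaw":0,"hand":0.4},{"x":0,"y":0,"z":16,"yaw":0,"hand":0.4},{"x":0,"y":0,"z":16,"yaw":0,"hand":0.4},{"x":0,"y":0,"z":16,"yaw":0,"hand":0.4}])

```text
clock: 37.12
position: [0.5498, -0.2689, 0.1961]
ee_rot: [0.084, -3.139, -0.001]
force: [-0.8, -0.7, -0.3]
width: 0.703
gripper_force: 0.0
```

Run:
```python
from h import *
get_image("wrist");s=observe();print(s["clock"],s["position"],s["force"])
for o in toppot("wrist",.004): print(o)
get_image("scene")
for o in toppot("scene",.004): print(o)
for o in toppot("scene",.085): print(o)
```

```text
37.175 [ 0.54973796 -0.26886154  0.19598232] [-0.17614013 -0.04247131 -0.27099635]
(0.79, array([ 0.552 , -0.2692]), array([-0.3, -0.2,  0.3,  0.2]), [np.float64(293.0), np.float64(170.0), np.float64(340.0), np.float64(226.0)])
(0.7, array([ 0.5819, -0.0457]), array([ -0.5, -10.4,   0.4,   9.3]), [np.float64(484.0), np.float64(216.0), np.float64(566.0), np.float64(257.0)])
(0.9, array([ 0.6363, -0.0309]), array([ 1.2,  0.7, -1.1, -0.6]), [np.float64(339.0), np.float64(199.0), np.float64(357.0), np.float64(228.0)])
(0.82, array([ 0.5509, -0.2685]), array([-0.3, -0.7,  0.3,  0.7]), [np.float64(386.0), np.float64(254.0), np.float64(405.0), np.float64(284.0)])
(0.47, array([0.7087, 0.283 ]), array([-0.3, -5.9,  0.3,  5.5]), [np.float64(285.0), np.float64(157.0), np.float64(299.0), np.float64(170.0)])
(0.9, array([ 0.5619, -0.0954]), array([ 0.4, -0.7, -0.4,  0.7]), [np.float64(339.0), np.float64(199.0), np.float64(357.0), np.float64(228.0)])
(0.82, array([ 0.484 , -0.3121]), array([-1.3, -2.3,  1.2,  2.1]), [np.float64(386.0), np.float64(254.0), np.float64(405.0), np.float64(284.0)])
(0.47, array([0.6281, 0.1909]), array([-1. , -7.1,  1. ,  6.6]), [np.float64(285.0), np.float64(157.0), np.float64(299.0), np.float64(170.0)])
```

```bash
python3 -c "
from cell import *
print(sign_off())"
```

```text
the job is handed in; nothing more can be done
None
```

The left pan dropped, so the pot on it was the heavier one. It was pressed against the keeper's end plate at about 5 N, eased back to about 0.8 N and let go standing there, with the lighter pot left on the right pan; the job was handed in at about 37 s, and no verdict was returned.

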